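# Turn a lidded wooden box over in the turnover frame and stack it lid-down

## Robot

A 6-joint arm with a two-finger parallel gripper is mounted at the origin on a cart in front of the work surface, level with it; the furniture and walls round the work are solid. World frame = base frame: x ahead of the robot, y to its left, z up, the work surface at z = 0. Lengths are in mm, angles in rad, forces in N, time in s.
With the tool pointing down it reaches from about 350 to 775 mm from the base axis. Payload 7.3 kg.
Tool frame: the origin (TCP) lies midway between the tips of the shut fingers; the grasp point (between the pads) lies 19 mm behind it; z points along the fingers, y is the line along which they close (so a half turn about z gives the same grasp; the last joint's range is limited). The gripper opens to 92 mm and grips with 3 to 60 N. Pads are 19 mm wide; open, the fingers measure 130 mm over their backs; the gripper's body (75 mm by 190 mm) begins 47 mm behind the grasp point.
Start: joints at [0.975, 0.342, 1.524, -0, 1.275, -0.146], TCP at [228.251, 472.807, 226.741] pointing down, gripper open.
Joint ranges: [-2.53, 2.53], [-0.77, 2.02], [0.04, 2.7], [-1, 4.14], [0.28, 2.66], [-3.11, 3.11]. Speed limits (rad/s): [2.57, 2.57, 3.14, 3.14, 3.14, 3.14].

## Interface

Orientations are given as [roll, pitch, yaw] about the fixed x, y, z axes, in that order (R = Rz(yaw) Ry(pitch) Rx(roll)).
In Python, from rig import ctrl gives the robot as it stands. The module is installed in compiled form; this text tells all that it offers.
- The arm moves only by the shell command python3 -m crank 'ROWS'. ROWS is JSON, a list of rows, each a list of 7 numbers: the opening in per cent of the stroke, from 0 (shut) to 100 (fully open), then the shift along the tool's x, y, z in units of 25 mm (1.0 is 25 mm), then the turn, a rotation vector about the tool's x, y, z in units of 8 degrees (1.0 is 8 degrees). A call has 1 to 20 rows; each row shifts and turns the commanded pose from where the row before left it, along the tool's axes as they then stand; what a row does not reach is not made up. A row lasts 1/10 s, in which the tool goes at most 50 mm and 8.59 degrees, less where a joint would pass 70% of its speed; a pose out of reach is approached as far as the arm can. A call is refused whole if a number of a shift passes 1 or a number of a turn 1, either way. A call with a gripper value outside its range is refused whole. The fingers move at their own pace and stop on an object; the grip force is fixed at half the most. Time passes only in rows, so rows that do not move let the fingers close. It gives the time, the measured TCP pose, the force, the opening and the grip force at its end, in the units of the state.
- ctrl.get_obs(): the state, without advancing time (a new reading comes with each control period).
- ctrl.get_image(name): name is "scene" or "top" or "wrist"; returns a dict with "pixels" (384x512x3 uint8, blue, green, red), "fx", "fy", "cx", "cy" (pixels), "R" (3x3) and "t" (3): a world point X has camera coordinates R X + t; the wrist camera has in their place "T_tool_cam" (4x4, takes a point from camera to tool coordinates, whose origin is the TCP and whose axes are the flange's). Camera axes: x right, y down, z forward; pixel columns grow to the right and rows downward; lengths in mm; the calibration is good to about 2 mm. A picture is of the moment at which its call begins: read the wrist's pose just before it. There is no depth.
- ctrl.sign_off(): hands the job in; it is judged then, once.
The state is a dict: "time_s": time; "joints": joint angles; "joint_vel": joint speeds; "tau": joint torques, N m; "tcp_pos": TCP position; "tool_rot": TCP orientation; "wrist_force": force on the tool from outside, world axes, zero at the start; "torque": the same for the moment, N m; "grip_width": finger opening in mm; "gripper_force": force on a finger pad.
Only numpy, scipy, OpenCV 4.12 (cv2) and the standard library are available. Lean on these libraries where they do the work, as an engineer would, in place of code of your own. Each camera call takes 0.05 s, during which the arm holds its last target. There are 200 camera calls.

## Task

The felt liner in the lid of the small wooden box has just been glued, so the box has to stand on its lid while it sets. Swing the crank of the turnover frame all the way over to the other side, so that the box in it lies lid-down with its lid still on; then draw the box out of the open end of the fork and stack it, still lid-down, squarely on top of the like box on the bench that already stands lid-down (light tray bottom uppermost), not the one that stands lid-up.

Things in the scene. Friction and masses are not known exactly. Their poses are not given: they have to be found in the camera images.
- turner: Fixed stand of the turnover frame: plywood foot 110 x 130 x 10 mm, two wooden bearing posts 102 mm high at y -50 and +50 mm. Origin: centre of the foot's underside, z up. Its level axle runs along the stand's y, 85 mm above the origin. The fork on it lies towards the stand's -x at the start, towards +x when swung over. Once over, draw the box out level along +x by 65 mm+ before lifting.
- fork (a joint): Plywood fork holding the box. 0: level towards the stand's -x; 3.14 rad: swung up and over, level towards +x; stops at both, stays where left. Two tongues 36 mm wide, 5 thick, 38 apart, reach 78 mm from the axle; closed inner end 16 mm from it, side cheeks to 46 mm, outer end open. 55 to 90 mm from the axle the box's long sides are free to grip from above, the upper tongue between the fingers.
- crank_grip (a point): Middle of the crank handle, a plain steel bar 12 mm thick, 51 mm long, parallel to the axle, 100 mm from it, 112 mm to the stand's +y side. It turns with the fork and points the same way: level with the axle (85 mm above the bench) on the stand's -x side at the start, on the +x side at the end. Pinch it from above; it can turn in the grip. About 6 N swings it.
- box_base: Light wooden tray of the box in the fork, 76 x 54 x 32 mm, x along its long side. Origin: centre of its underside; z points to its open side, up at the start. With its lid on the box is 84 x 62 x 35.5 mm, about 0.2 kg. It lies between the tongues, long side along the stand's x, its centre about 60 mm from the axle.
- box_lid: Dark lid of that box, 84 x 62 x 24 mm, loose over the tray (1 mm play, no latch). Origin: centre of its open rim, x along its long side, z to its closed side, whose outer face is 24 mm from the origin; rim 11.5 mm from the tray's origin. Lid-down, it is the lower 24 mm of the box and must be gripped there (62 mm wide): gripped by the tray alone, the lid stays behind.
- pile_box: Like box standing lid-down on the bench: dark lid 84 x 62 x 24 mm below, the bottom of the light tray (76 x 54 mm) its flat top, 35.5 mm above the bench; its lid is fast. Origin: centre of its underside, z up, x along its long side. A similar box standing lid-up (dark top) is nearby: not the one to stack on.
Things that resemble listed ones, but are neither listed nor needed, are in the scene too. Leave any turquoise look-alike of the pile_box alone.

How it is judged (in metres and radians):
On the way:
1. the box lies lid-down in the turnover frame with its lid on (angle between box_base's own z axis and vertical above 2.97 rad and distance between box_base and box_lid below 0.018 m and horizontal distance between box_base and turner below 0.1 m and height (world z) of box_base above 0.08 m), for 0.2 s.
At the end, for the whole second after the job is handed in: The box stands lid-down (within 10 degrees) with its lid on, at rest on top of the box that stood lid-down, centred on it within 15 mm, long sides parallel within 11 degrees; the lower box still stands lid-down on the bench (angle between box_base's own z axis and vertical above 2.97 rad and distance between box_base and box_lid below 0.018 m and horizontal distance between box_lid and pile_box below 0.015 m and height (world z) of box_base between 0.065 and 0.077 m and angle between the x axis of box_lid and the x axis of pile_box, either way round below 0.2 rad and angle between pile_box's own z axis and vertical below 0.1 rad and linear speed of box_base below 0.02 m/s); the robot touches nothing.
It fails at once if the lid comes off the box (distance between box_base and box_lid above 0.03 m).
It fails at once if the lower box is shoved more than 50 mm (distance of pile_box from where it was at the start of the episode above 0.05 m).
It also fails if it takes over 58 s, if anything falls off the work surface, if the arm or the gripper's body presses on something with over 40 N, if the wrist force passes 120 N, or if a joint passes its speed limit or range.

## Working session

There is one attempt and no reset: what is moved stays moved. The work goes in short steps, Python scripts to look and compute and a shell command to move; the robot and the scene stay as the last step left them, time stands still between calls to the robot, and variables do not carry over. Pictures are saved under pics/ and viewed, at most 10 in all, crops included, and the job is handed in when it is done.

```bash
mkdir -p pics; cat > h.py <<'E'
import numpy as np, cv2
from rig import ctrl
from scipy.spatial.transform import Rotation as Ro
def ray(im,u,v):
    R=np.array(im["R"]);t=np.array(im["t"])
    d=R.T@np.array([(u-im["cx"])/im["fx"],(v-im["cy"])/im["fy"],1]);return -R.T@t,d
def onz(im,u,v,z):
    o,d=ray(im,u,v);return o+d*(z-o[2])/d[2]
def proj(im,X):
    c=np.array(im["R"])@np.array(X,float)+np.array(im["t"]);return im["fx"]*c[0]/c[2]+im["cx"],im["fy"]*c[1]/c[2]+im["cy"]
E
python3 - <<'E'
from h import *
import pickle
o=ctrl.get_obs();print({k:np.round(v,3) for k,v in o.items()})
for n in("top","scene"):
    im=ctrl.get_image(n);pickle.dump(im,open(n+".pkl","wb"));cv2.imwrite(f"pics/{n}0.png",cv2.resize(im["pixels"],(800,600)))
    R=np.array(im["R"]);print(n,-R.T@np.array(im["t"]),R.round(2).tolist(),im["fx"])
E
```

```text
{'time_s': np.float64(0.0), 'joints': array([ 0.975,  0.343,  1.525,  0.   ,  1.275, -0.146]), 'joint_vel': array([-0.001,  0.002,  0.001,  0.001, -0.002, -0.   ]), 'tau': array([-2.0000e-03, -4.3123e+01, -2.4423e+01,  7.2000e-02,  5.6000e-02,
       -0.0000e+00]), 'tcp_pos': array([228.008, 472.459, 226.052]), 'tool_rot': array([-3.14 , -0.   ,  2.692]), 'wrist_force': array([-0.574,  0.089,  0.16 ]), 'torque': array([ 0.011,  0.027, -0.063]), 'gripper_force': np.float64(0.0), 'grip_width': np.float64(91.809)}
top [ 384.83937411 -172.04083551 1150.80768763] [[-0.03, -1.0, 0.01], [-1.0, 0.03, -0.09], [0.09, -0.01, -1.0]] 431.63299041561794
scene [-169.19764589 -752.66654864  557.00947655] [[0.65, -0.76, 0.02], [-0.35, -0.33, -0.88], [0.67, 0.57, -0.48]] 463.0039949456977
```

View pics/top0.png

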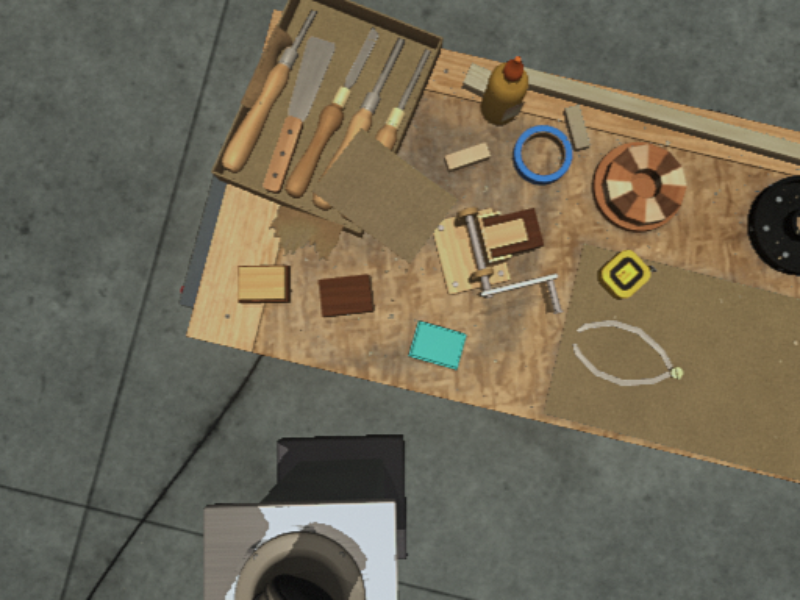

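View pics/scene0.png

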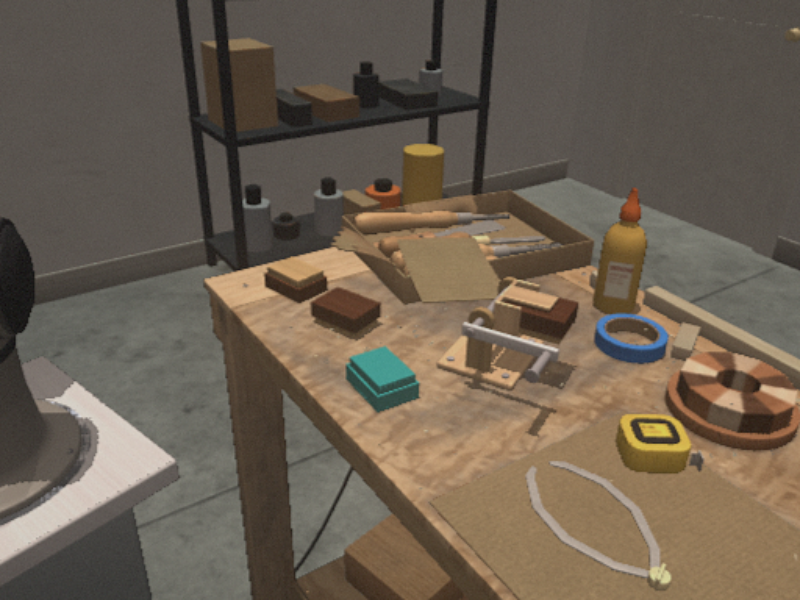

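Top view (800x600): the turner foot is at (475,250), its fork lies to the right with the box (512,232), and the crank handle is at (552,295).

Candidates for pile_box:
- light top with dark lid below at (263,284): matches the description
- dark-top box at (346,295): lid-up decoy
- turquoise box at (438,345): look-alike, leave alone

I choose (263,284). I'll check it in one close crop.

```bash
python3 - <<'E'
from h import *
import pickle
im=pickle.load(open("top.pkl","rb"));s=pickle.load(open("scene.pkl","rb"))
p=im["pixels"][122:222,145:365]
a=cv2.resize(p,None,fx=3.6,fy=3.6,interpolation=cv2.INTER_CUBIC)
q=s["pixels"][150:260,160:385];b=cv2.resize(q,(792,230),interpolation=cv2.INTER_CUBIC) if 0 else cv2.resize(q[:70],(792,239),interpolation=cv2.INTER_CUBIC)
cv2.imwrite("pics/crop1.png",np.vstack([a,b]))
hsv=cv2.cvtColor(im["pixels"],cv2.COLOR_BGR2HSV)
for (u,v) in [(168,181),(221,189),(281,219),(325,148),(290,170),(352,190),(180,215)]: print((u,v),hsv[v,u],im["pixels"][v,u])
E
```

```text
(168, 181) [ 18 126 195] [ 99 158 195]
(221, 189) [ 10 156  90] [35 54 90]
(281, 219) [ 85 144 188] [171 188  82]
(325, 148) [ 20  99 195] [119 169 195]
(290, 170) [ 22  97 198] [123 177 198]
(352, 190) [17 66 89] [66 79 89]
(180, 215) [ 17 100 186] [113 155 186]
```

View pics/crop1.png

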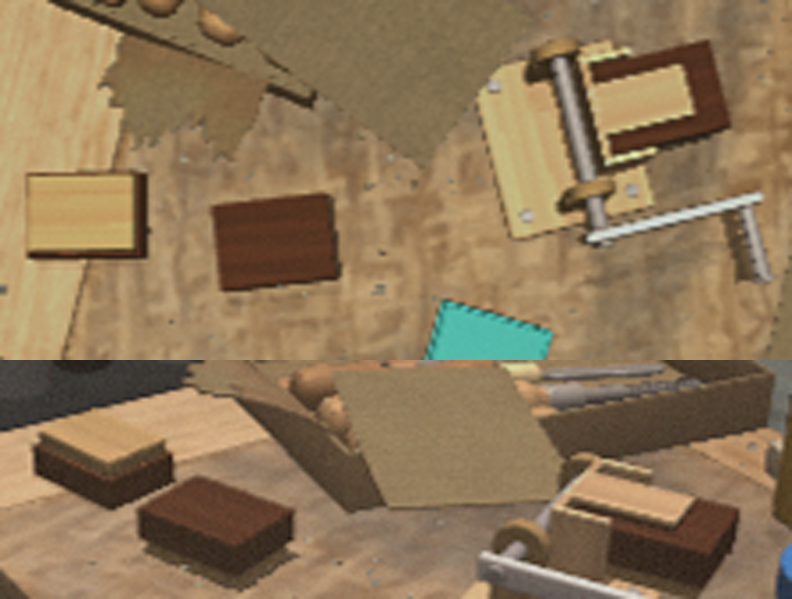

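The crop confirms the choice: the light top with a dark lid below is at crop (80,213), and the lid-up decoy is at (277,243). The axle runs (557,55)–(597,238), the handle (745,205)–(765,278), and the foot corners are (480,95), (512,238), (655,205).

```bash
python3 - <<'E'
from h import *
import pickle
im=pickle.load(open("top.pkl","rb"))
f=lambda u,v,z: onz(im,u/3.6+145-.36,v/3.6+122-.36,z)[:2].round(1)
P=lambda L,z:[f(*l,z) for l in L]
pb=np.array(P([(27,175),(133,172),(135,250),(27,252)],35.5));print("pile top",pb.tolist(),pb.mean(0), np.linalg.norm(np.diff(pb,axis=0),axis=1))
# mask refinement
hsv=cv2.cvtColor(im["pixels"],cv2.COLOR_BGR2HSV)
ft=np.array(P([(480,95),(512,238),(655,205)],10));print("foot",ft.tolist(),(ft[0]+ft[2])/2,np.linalg.norm(np.diff(ft,axis=0),axis=1))
ax=np.array(P([(557,55),(597,238)],85));print("axle",ax.tolist())
h=np.array(P([(745,205),(765,278)],85));print("handle",h.tolist(),h.mean(0))
b=np.array(P([(710,40),(730,130)],101.5));print("boxfar",b.tolist(),b.mean(0))
for n,l in (("foot",ft[1]-ft[0]),("axle",ax[1]-ax[0]),("handle",h[1]-h[0]),("boxfar",b[1]-b[0]),("pile",pb[0]-pb[1]),("pile2",pb[3]-pb[2])): print(n,np.arctan2(l[1],l[0]))
E
```

```text
pile top [[546.3, 92.9], [546.3, 16.5], [489.6, 15.8], [490.4, 93.3]] [518.15   54.625] [76.4        56.70432082 77.50412892]
foot [[600.4, -237.8], [492.8, -257.7], [514.2, -364.5]] [ 557.3  -301.15] [109.42472298 108.92290852]
axle [[612.9, -288.1], [484.0, -310.8]]
handle [[503.9, -414.2], [452.9, -425.4]] [ 478.4 -419.8]
boxfar [[616.9, -392.0], [554.0, -402.7]] [ 585.45 -397.35]
foot -2.95871480467268
axle -2.9672745308702
handle -2.9254164320916907
boxfar -2.9730943365514633
pile 1.5707963267948966
pile2 1.5604741127694666
```

```bash
python3 -m crank '[[100,0,0,0,0,0,1],[100,0,0,0,0,0,1],[100,0,0,0,0,0,1],[100,0,0,0,0,0,1],[100,0,0,0,0,0,1],[100,0,0,0,0,0,1],[100,0,0,0,0,0,1],[100,0,0,0,0,0,1],[100,0,0,0,0,0,1],[100,0,0,0,0,0,1],[100,0,0,0,0,0,1],[100,0,0,0,0,0,1],[100,0,0,0,0,0,1],[100,0,0,0,0,0,1],[100,0,0,0,0,0,1],[100,0,0,0,0,0,1],[100,0,0,0,0,0,1],[100,0,0,0,0,0,1]]' && python3 -m crank '[[100,0.17,1,0,0,0,0],[100,0.17,1,0,0,0,0],[100,0.17,1,0,0,0,0],[100,0.17,1,0,0,0,0],[100,0.17,1,0,0,0,0],[100,0.17,1,0,0,0,0],[100,0.17,1,0,0,0,0],[100,0.17,1,0,0,0,0],[100,0.17,1,0,0,0,0],[100,0.17,1,0,0,0,0],[100,0.17,1,0,0,0,0],[100,0.17,1,0,0,0,0],[100,0.17,1,0,0,0,0],[100,0.17,1,0,0,0,0],[100,0.17,1,0,0,0,0],[100,0.17,1,0,0,0,0],[100,0.17,1,0,0,0,0],[100,0.17,1,0,0,0,0],[100,0.17,1,0,0,0,0],[100,0.17,1,0,0,0,0]]'
python3 - <<'E'
from h import *
import pickle
t=pickle.load(open("top.pkl","rb"));s=pickle.load(open("scene.pkl","rb"));k=.64
for a,b in (((410,262),(410,300)),((460,205),(500,290)),((363,130),(478,235)),((318,200),(400,245))):
    o1,d1=ray(t,a[0]*k,a[1]*k);o2,d2=ray(s,b[0]*k,b[1]*k)
    x=np.linalg.lstsq(np.c_[d1,-d2],o2-o1,rcond=None)[0];p,q=o1+d1*x[0],o2+d2*x[1];print(((p+q)/2).round(),np.linalg.norm(p-q).round())
th=np.linspace(0,np.pi,25)
print("ty",np.round(np.diff(100*np.cos(th))/25,2));print("tz",np.round(-np.diff(100*np.sin(th))/25,2))
o=ctrl.get_obs();p=o["tcp_pos"];R=Ro.from_euler("xyz",o["tool_rot"]);print(p,o["tool_rot"],R.inv().apply([476-p[0],-418.5-p[1],66-p[2]])/25)
E
```

```text
time_s: 1.9
tcp_pos: [228.1, 472.6, 226.3]
tool_rot: [3.141, 0.001, 0.173]
wrist_force: [1.0, -0.5, 0.1]
grip_width: 91.9
gripper_force: 0.0
time_s: 3.9
tcp_pos: [400.7, -5.2, 226.5]
tool_rot: [-3.141, 0.0, 0.178]
wrist_force: [-0.3, -0.2, 0.2]
grip_width: 91.8
gripper_force: 0.0
[ 535. -187.   61.] 18.0
[ 627. -273.   73.] 11.0
[ 764. -125.   69.] 8.0
[651. -49.  64.] 10.0
ty [-0.03 -0.1  -0.17 -0.23 -0.29 -0.34 -0.39 -0.44 -0.47 -0.5  -0.51 -0.52
 -0.52 -0.51 -0.5  -0.47 -0.44 -0.39 -0.34 -0.29 -0.23 -0.17 -0.1  -0.03]
tz [-0.52 -0.51 -0.5  -0.47 -0.44 -0.39 -0.34 -0.29 -0.23 -0.17 -0.1  -0.03
  0.03  0.1   0.17  0.23  0.29  0.34  0.39  0.44  0.47  0.5   0.51  0.52]
[400.68341029  -5.16870378 226.50101033] [-3.14129220e+00  4.54935889e-04  1.78430165e-01] [ 0.03335158 16.80739252  6.41497637]
```

```bash
python3 -m crank '[[100,0,1,0,0,0,0],[100,0,1,0,0,0,0],[100,0,1,0,0,0,0],[100,0,1,0,0,0,0],[100,0,1,0,0,0,0],[100,0,0,0,0,0,0],[100,0,0,0,0,0,0]]'
python3 - <<'E'
from h import *
import pickle
o=ctrl.get_obs();im=ctrl.get_image("wrist");pickle.dump((o,im),open("w1.pkl","wb"))
t=pickle.load(open("top.pkl","rb"));s=pickle.load(open("scene.pkl","rb"))
w=cv2.resize(im["pixels"],(400,300))
a=cv2.resize(t["pixels"][70:190,180:340],(400,300),interpolation=3)
b=cv2.resize(s["pixels"][120:240,230:390],(400,300),interpolation=3)
cv2.imwrite("pics/m2.png",np.vstack([np.hstack([a,b]),np.hstack([w,w*0])]))
cv2.imwrite("pics/w1.png",im["pixels"]); print(im["T_tool_cam"])
E
```

```text
time_s: 4.6
tcp_pos: [422.5, -127.1, 226.3]
tool_rot: [-3.14, 0.001, 0.177]
wrist_force: [-0.1, 0.1, -0.1]
grip_width: 92.0
gripper_force: 0.0
[[-2.03953657e-04 -9.61584133e-01 -2.74510317e-01  7.46903375e+01]
 [ 9.99999970e-01 -1.57967149e-04 -1.89628379e-04 -4.84197705e-01]
 [ 1.38980029e-04 -2.74510347e-01  9.61584136e-01 -1.58752793e+02]
 [ 0.00000000e+00  0.00000000e+00  0.00000000e+00  1.00000000e+00]]
```

View pics/m2.png

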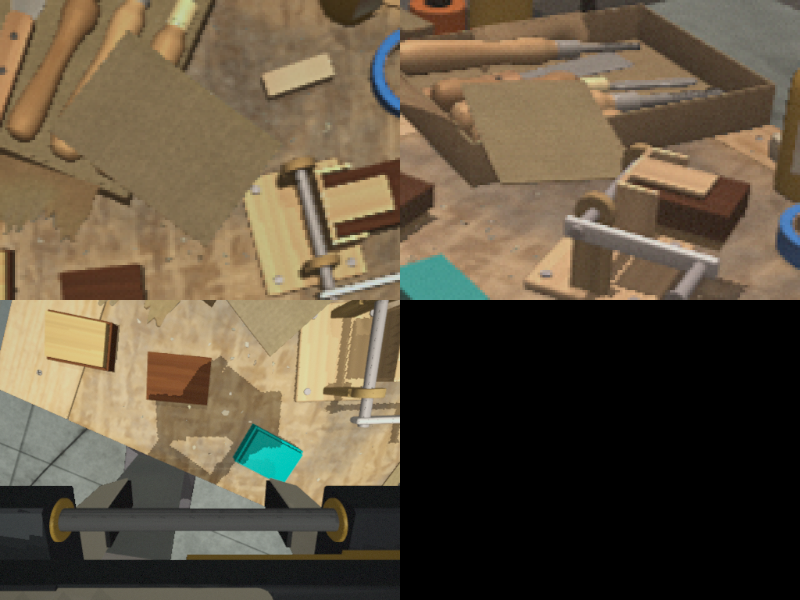

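```bash
cat >> h.py <<'E'
def wray(o,im,u,v):
    T=np.array(im["T_tool_cam"]);R=Ro.from_euler("xyz",o["tool_rot"]).as_matrix()
    d=R@T[:3,:3]@np.array([(u-im["cx"])/im["fx"],(v-im["cy"])/im["fy"],1]);return R@T[:3,3]+np.array(o["tcp_pos"]),d
def won(o,im,u,v,z):
    c,d=wray(o,im,u,v);return c+d*(z-c[2])/d[2]
def meet(rs):
    A=0;b=0
    for o,d in rs:
        d=d/np.linalg.norm(d);M=np.eye(3)-np.outer(d,d);A=A+M;b=b+M@o
    x=np.linalg.solve(A,b);return x,[np.linalg.norm(np.cross(x-o,d/np.linalg.norm(d))).round(1) for o,d in rs]
E
python3 - <<'E'
from h import *
import pickle
t=pickle.load(open("top.pkl","rb"));s=pickle.load(open("scene.pkl","rb"));o,w=pickle.load(open("w1.pkl","rb"))
A=ray(t,262.8,168);B=ray(s,270,193.2);C=wray(o,w,343,70)
print(meet([A,B,C]),meet([A,C]),meet([A,B]),meet([B,C]))
print("right",meet([ray(t,294,127.2),ray(s,320,184)]))
print("pile wrist",[won(o,w,u*1.28,v*1.28,35.5).round(1) for u,v in((48,11),(107,18),(103,71),(45,59))])
print("foot corner wrist",won(o,w,297*1.28,101*1.28,10).round(1))
E
```

```text
(array([ 541.19893171, -193.00218184,   56.65189426]), [np.float64(1.5), np.float64(0.7), np.float64(1.1)]) (array([ 542.96385821, -194.73754322,   45.38629297]), [np.float64(0.5), np.float64(0.5)]) (array([ 540.21492512, -193.89124135,   57.67283541]), [np.float64(0.8), np.float64(0.8)]) (array([ 541.73085059, -191.97910396,   56.32374417]), [np.float64(0.2), np.float64(0.2)])
right (array([ 635.68769761, -270.31152617,   72.9179395 ]), [np.float64(8.2), np.float64(8.2)])
pile wrist [array([546. ,  87.3,  35.5]), array([551.1,  13.8,  35.5]), array([486.4,  14.2,  35.5]), array([488. ,  90.5,  35.5])]
foot corner wrist [ 493.9 -261.5   10. ]
```

The flap of the cardboard tray sticks out at about 55–65 mm height; its near corner is at (541,-193), under where the box's outer end will come. I'll grip the box high to stay clear of it. First the crank.

```bash
python3 -m crank '[[100,0,1,0,0,0,0],[100,0,1,0,0,0,0],[100,0,1,0,0,0,0],[100,0,1,0,0,0,0],[100,0,1,0,0,0,0],[100,0,1,0,0,0,0],[100,0,1,0,0,0,0],[100,0,1,0,0,0,0],[100,0,1,0,0,0,0],[100,0,1,0,0,0,0],[100,0,1,0,0,0,0],[100,0,0.8,0,0,0,0],[100,0,0,0.9,0,0,0],[100,0,0,0.9,0,0,0],[100,0,0,0.9,0,0,0],[100,0,0,0,0,0,0],[100,0,0,0,0,0,0]]'
python3 - <<'E'
from h import *
import pickle
o=ctrl.get_obs();im=ctrl.get_image("wrist");pickle.dump((o,im),open("w2.pkl","wb"));cv2.imwrite("pics/w2.png",im["pixels"])
p=np.array(o["tcp_pos"]);R=Ro.from_euler("xyz",o["tool_rot"]);print(p,R.inv().apply([476-p[0],-418.5-p[1],66-p[2]])/25)
E
```

```text
time_s: 6.35
tcp_pos: [475.7, -416.7, 159.6]
tool_rot: [-3.141, 0.0, 0.18]
wrist_force: [0.3, -0.8, 1.5]
grip_width: 91.7
gripper_force: 0.0
[ 475.74947476 -416.65924871  159.5884931 ] [-3.06858860e-03  7.61332190e-02  3.74350181e+00]
```

View pics/w2.png

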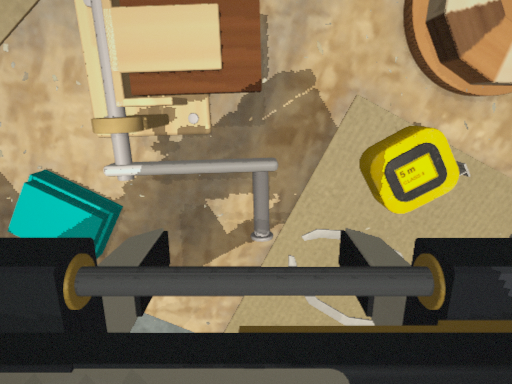

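The handle runs from (260,172) to (261,235), vertical in the picture and centred between the fingers.

```bash
python3 - <<'E'
from h import *
import pickle
o,w=pickle.load(open("w2.pkl","rb"))
p=np.array(o["tcp_pos"]);R=Ro.from_euler("xyz",o["tool_rot"])
for u,v in((260,172),(261,235),(115,168),(275,164)):
    X=won(o,w,u,v,85);print(X.round(1),R.inv().apply(X-p).round(1))
for u,v in((262,0),(261,92)): print("box",won(o,w,u,v,101.5).round(1))
E
```

```text
[ 502.1 -416.    85. ] [26.1  4.1 74.6]
[ 452.5 -426.    85. ] [-24.5   5.1  74.6]
[ 485.9 -309.5   85. ] [  29.1 -103.6   74.6]
[ 510.  -425.8   85. ] [32.1 15.1 74.6]
box [ 609.2 -396.9  101.5]
box [ 557.4 -406.   101.5]
```

```bash
python3 -m crank '[[100,0.03,0.18,0.6,0,0,0],[100,0,0,0.8,0,0,0],[100,0,0,0.8,0,0,0],[100,0,0,0.8,0,0,0],[100,0,0,0.74,0,0,0],[100,0,0,0,0,0,0],[0,0,0,0,0,0,0],[0,0,0,0,0,0,0],[0,0,0,0,0,0,0],[0,0,0,0,0,0,0],[0,0,0,0,0,0,0],[0,0,0,0,0,0,0],[0,0,0,0,0,0,0],[0,0,0,0,0,0,0],[0,0,0,0,0,0,0]]'
```

```text
time_s: 7.9
tcp_pos: [476.8, -421.8, 65.7]
tool_rot: [-3.142, -0.0, 0.179]
wrist_force: [0.6, -0.0, -0.3]
grip_width: 24.6
gripper_force: 0.0
```

```bash
python3 -m crank '[[0,0,0,0,0,0,0],[0,0,0,0,0,0,0],[0,0,0,0,0,0,0],[0,0,0,0,0,0,0],[0,0,0,0,0,0,0]]'
```

```text
time_s: 8.4
tcp_pos: [476.8, -421.7, 65.7]
tool_rot: [-3.142, 0.0, 0.179]
wrist_force: [-0.2, -0.2, -0.1]
grip_width: 10.8
gripper_force: 30.0
```

```bash
python3 -m crank '[[0,0,-0.03,-0.52,0,0,0],[0,0,-0.10,-0.51,0,0,0],[0,0,-0.17,-0.50,0,0,0],[0,0,-0.23,-0.47,0,0,0],[0,0,-0.29,-0.44,0,0,0],[0,0,-0.34,-0.39,0,0,0],[0,0,-0.39,-0.34,0,0,0],[0,0,-0.44,-0.29,0,0,0],[0,0,-0.47,-0.23,0,0,0],[0,0,-0.50,-0.17,0,0,0],[0,0,-0.51,-0.10,0,0,0],[0,0,-0.52,-0.03,0,0,0]]'
```

```text
time_s: 9.6
tcp_pos: [457.8, -326.5, 169.7]
tool_rot: [3.133, 0.001, 0.178]
wrist_force: [-10.1, -9.0, 10.2]
grip_width: 11.0
gripper_force: 30.2
```

```bash
python3 -m crank '[[0,0,-0.52,0.03,0,0,0],[0,0,-0.51,0.10,0,0,0],[0,0,-0.50,0.17,0,0,0],[0,0,-0.47,0.23,0,0,0],[0,0,-0.44,0.29,0,0,0],[0,0,-0.39,0.34,0,0,0],[0,0,-0.34,0.39,0,0,0],[0,0,-0.29,0.44,0,0,0],[0,0,-0.23,0.47,0,0,0],[0,0,-0.17,0.50,0,0,0],[0,0,-0.10,0.51,0,0,0],[0,0,-0.03,0.52,0,0,0],[0,0,0,0.1,0,0,0],[0,0,0,0,0,0,0],[0,0,0,0,0,0,0]]'
python3 - <<'E'
from h import *
import pickle
im=ctrl.get_image("scene");pickle.dump(im,open("s3.pkl","wb"));cv2.imwrite("pics/s3.png",cv2.resize(im["pixels"][130:290,160:400],(800,533),interpolation=3))
E
```

```text
time_s: 11.1
tcp_pos: [440.1, -225.0, 64.8]
tool_rot: [-3.141, 0.002, 0.179]
wrist_force: [-5.4, -0.9, 6.6]
grip_width: 10.8
gripper_force: 30.1
```

View pics/s3.png

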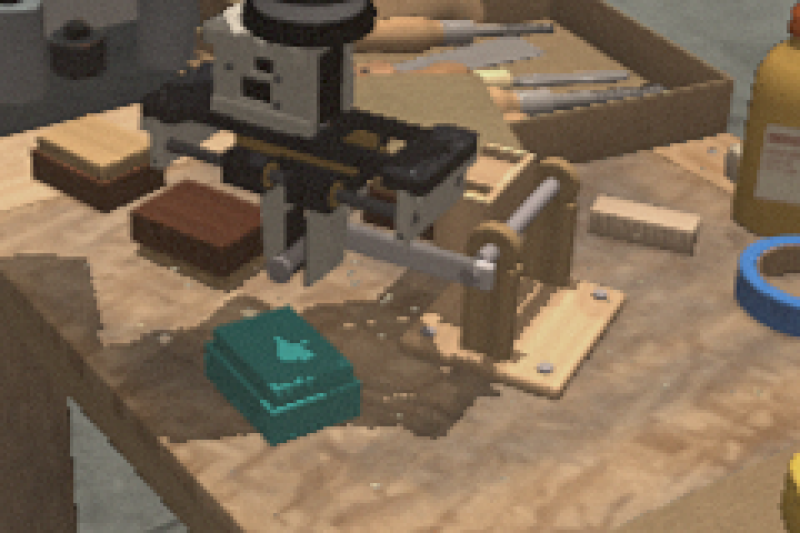

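The fork is over at the +x side, against its stop; the crank arm in the picture runs to the left at (360,250), and the box lies behind the gripper. Now release, rise, turn and look.

```bash
python3 -m crank '[[100,0,0,0,0,0,0],[100,0,0,0,0,0,0],[100,0,0,0,0,0,0],[100,0,0,0,0,0,0],[100,0,0,-0.5,0,0,0],[100,0,0,-1,0,0,0],[100,0,0,-1,0,0,0],[100,0,0,-1,0,0,0],[100,0,0,-1,0,0,0],[100,0,0,-1,0,0,0],[100,0,0,-1,0,0,0]]' && python3 -m crank '[[100,0,0,0,0,0,-1],[100,0,0,0,0,0,-1],[100,0,0,0,0,0,-1],[100,0,0,0,0,0,-1],[100,0,0,0,0,0,-1],[100,0,0,0,0,0,-1],[100,0,0,0,0,0,-1],[100,0,0,0,0,0,-1],[100,0,0,0,0,0,-1],[100,0,0,0,0,0,-1],[100,0,0,0,0,0,-1],[100,0,0,0,0,0,-0.25],[100,-0.3,0.9,0,0,0,0],[100,-0.3,0.9,0,0,0,0],[100,-0.3,0.9,0,0,0,0],[100,-0.2,0.9,0,0,0,0],[100,0,0.9,0,0,0,0],[100,0,0,0,0,0,0],[100,0,0,0,0,0,0]]'
python3 - <<'E'
from h import *
import pickle
o=ctrl.get_obs();im=ctrl.get_image("wrist");pickle.dump((o,im),open("w4.pkl","wb"));cv2.imwrite("pics/w4.png",cv2.resize(im["pixels"],(800,600)))
E
```

```text
time_s: 12.25
tcp_pos: [441.3, -225.2, 226.7]
tool_rot: [-3.141, -0.0, 0.179]
wrist_force: [0.1, -0.3, -0.6]
grip_width: 90.8
gripper_force: 0.0
time_s: 14.15
tcp_pos: [556.7, -232.2, 225.1]
tool_rot: [-3.141, -0.001, 1.75]
wrist_force: [0.2, -0.5, -0.0]
grip_width: 92.2
gripper_force: 0.0
```

View pics/w4.png

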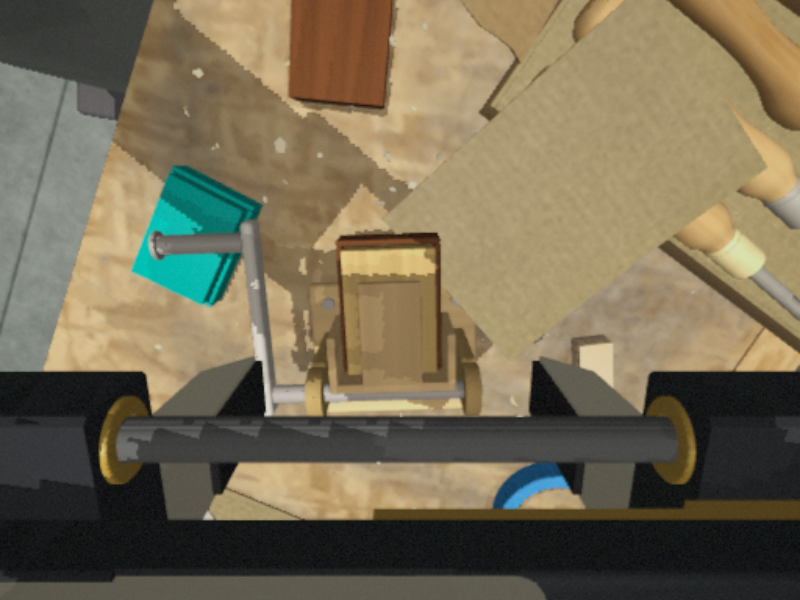

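The box lies lid-down in the fork: lid rim corners are at (337,240) and (440,235), with the tray bottom between. The flap's near corner is (388,213) and its right corner (515,358), close on the box's right side.

```bash
python3 - <<'E'
from h import *
import pickle
o,w=pickle.load(open("w4.pkl","rb"));t=pickle.load(open("top.pkl","rb"));s=pickle.load(open("scene.pkl","rb"));k=.64
p=np.array(o["tcp_pos"]);R=Ro.from_euler("xyz",o["tool_rot"])
for n,u,v,z in(("lidL",337,240,90),("lidR",440,235,90),("lidL2",343,370,90),("lidR2",440,370,90),("axleL",320,394,85),("axleR",460,390,85),("trayL",343,275,101.5),("trayR",437,275,101.5),("tongueL",357,283,109),("tongueR",421,283,109)):
    X=won(o,w,u*k,v*k,z);print(n,X.round(1),"tool",R.inv().apply(X-p).round(1))
for n,W,T,S in(("near",(388,213),(262.8,168),(270,193.2)),("right",(515,358),(294,127.2),(320,184))):
    r=[wray(o,w,W[0]*k,W[1]*k),ray(t,*T),ray(s,*S)];print(n,meet(r),meet(r[:2]),meet([r[0],r[2]]))
    for z in (50,60,70):
        X=won(o,w,W[0]*k,W[1]*k,z);print(z,R.inv().apply(X-p).round(1))
E
```

```text
lidL [ 517.2 -208.1   90. ] tool [ 30.6 -34.5 135.2]
lidR [ 576.4 -194.4   90. ] tool [ 33.5  26.3 135.1]
lidL2 [ 533.  -289.5   90. ] tool [-52.3 -33.4 135.1]
lidR2 [ 593.7 -278.5   90. ] tool [-52.3  28.3 135.1]
axleL [ 520.5 -311.3   85. ] tool [-71.5 -49.6 140.1]
axleR [ 610.3 -292.1   85. ] tool [-68.6  42.2 140. ]
trayL [ 524.6 -225.7  101.5] tool [ 12.  -30.3 123.7]
trayR [ 578.1 -216.   101.5] tool [ 12.   24.1 123.6]
tongueL [ 533.6 -227.1  109. ] tool [  9.  -21.7 116.2]
tongueR [ 569.3 -220.6  109. ] tool [  9.   14.5 116.1]
near (array([ 542.3706436 , -192.19175197,   55.65401747]), [np.float64(2.3), np.float64(2.7), np.float64(0.9)]) (array([ 544.49625615, -194.16687349,   27.90776565]), [np.float64(1.0), np.float64(1.0)]) (array([ 543.84442235, -190.41336577,   54.82102302]), [np.float64(0.3), np.float64(0.3)])
50 [ 42.5  -5.  175.2]
60 [ 43.5  -4.8 165.2]
70 [ 44.4  -4.7 155.2]
right (array([ 639.9226627 , -268.98150626,   71.22849091]), [np.float64(4.6), np.float64(8.0), np.float64(9.3)]) (array([ 650.55091804, -278.7271923 ,   44.31695793]), [np.float64(2.8), np.float64(2.8)]) (array([ 640.35383453, -264.31240643,   70.22327446]), [np.float64(6.0), np.float64(6.0)])
50 [-60.2  85.6 175. ]
60 [-56.2  83.1 165. ]
70 [-52.2  80.5 155. ]
```

```bash
python3 -m crank '[[100,0,-0.15,0.8,0,0,0],[100,0,0,1,0,0,0],[100,0,0,1,0,0,0],[100,0,0,1,0,0,0],[100,0,0,0.9,0,0,0],[100,0,0,0.7,0,0,0],[100,0,0,0.4,0,0,0],[100,0,0,0.24,0,0,0],[100,0,0,0,0,0,0]]' && python3 -m crank '[[0,0,0,0,0,0,0],[0,0,0,0,0,0,0],[0,0,0,0,0,0,0],[0,0,0,0,0,0,0],[0,0,0,0,0,0,0],[0,0,0,0,0,0,0],[0,0,0,0,0,0,0],[0,0,0,0,0,0,0],[0,0,0,0,0,0,0]]'
```

```text
time_s: 15.1
tcp_pos: [552.9, -233.3, 74.6]
tool_rot: [-3.141, -0.0, 1.749]
wrist_force: [-0.4, -0.2, 0.5]
grip_width: 92.2
gripper_force: 0.0
time_s: 16.0
tcp_pos: [553.1, -233.1, 75.0]
tool_rot: [-3.141, -0.0, 1.75]
wrist_force: [-3.1, 1.1, 5.7]
grip_width: 61.7
gripper_force: 29.9
```

```bash
python3 -m crank '[[0,0,0,-0.05,0,0,0],[0,0.1,0,0,0,0,0],[0,0.2,0,0,0,0,0],[0,0.2,0,0,0,0,0]]'
```

```text
time_s: 16.4
tcp_pos: [550.9, -220.4, 75.6]
tool_rot: [-3.141, -0.0, 1.749]
wrist_force: [-0.5, -0.1, -1.9]
grip_width: 62.0
gripper_force: 29.8
```

```bash
python3 -m crank '[[0,0.3,0,0,0,0,0],[0,0.3,0,0,0,0,0],[0,0.3,0,0,0,0,0],[0,0.3,0,0,0,0,0],[0,0.3,0,0,0,0,0],[0,0.3,0,0,0,0,0],[0,0.3,0,0,0,0,0],[0,0.3,0,0,0,0,0],[0,0.3,0,0,0,0,0],[0,0.3,0,0,0,0,0],[0,0.1,0,0,0,0,0]]' && python3 -m crank '[[0,0,0,-0.4,0,0,0],[0,0,0,-0.8,0,0,0],[0,0,0,-0.8,0,0,0],[0,0,0,-0.8,0,0,0],[0,0,0,-0.8,0,0,0],[0,0,0,0,0,0,0]]'
python3 - <<'E'
from h import *
import pickle
o=ctrl.get_obs();im=ctrl.get_image("wrist");pickle.dump((o,im),open("w5.pkl","wb"));s=ctrl.get_image("scene")
cv2.imwrite("pics/w5.png",np.hstack([cv2.resize(im["pixels"],(400,300)),cv2.resize(s["pixels"],(400,300))]))
E
```

```text
time_s: 17.5
tcp_pos: [537.1, -143.7, 76.0]
tool_rot: [-3.141, -0.0, 1.75]
wrist_force: [0.4, 0.5, -2.1]
grip_width: 62.0
gripper_force: 29.8
time_s: 18.1
tcp_pos: [539.0, -145.6, 169.4]
tool_rot: [3.136, 0.004, 1.749]
wrist_force: [0.2, 0.3, -2.8]
grip_width: 62.1
gripper_force: 29.8
```

View pics/w5.png

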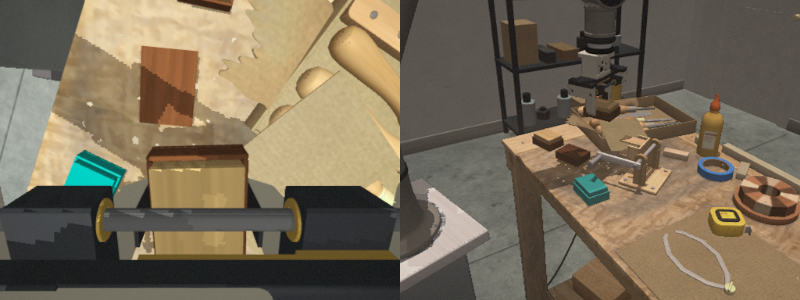

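The box is held with its lid on, tray bottom uppermost; lid far edge at (148–247,157) in the half-size wrist view. The fork is empty in the scene view. Next I'll turn it parallel to the pile box and look at the pile from nearer.

```bash
python3 -m crank '[[0,0,0,0,0,0,0.66],[0,0,0,0,0,0,0.66],[0,0.8,-0.2,0,0,0,0],[0,0.8,-0.2,0,0,0,0],[0,0.8,-0.2,0,0,0,0],[0,0.8,-0.2,0,0,0,0],[0,0.8,0,0,0,0,0],[0,0,0,0,0,0,0],[0,0,0,0,0,0,0],[0,0,0,0,0,0,0]]'
python3 - <<'E'
from h import *
import pickle
o=ctrl.get_obs();im=ctrl.get_image("wrist");pickle.dump((o,im),open("w6.pkl","wb"))
p=np.array(o["tcp_pos"]);R=Ro.from_euler("xyz",o["tool_rot"])
cv2.imwrite("pics/w6.png",cv2.resize(im["pixels"],(800,600)))
E
```

```text
time_s: 19.2
tcp_pos: [517.7, -45.2, 165.4]
tool_rot: [-3.141, 0.0, 1.565]
wrist_force: [-0.0, -0.3, -2.3]
grip_width: 61.8
gripper_force: 29.8
```

View pics/w6.png

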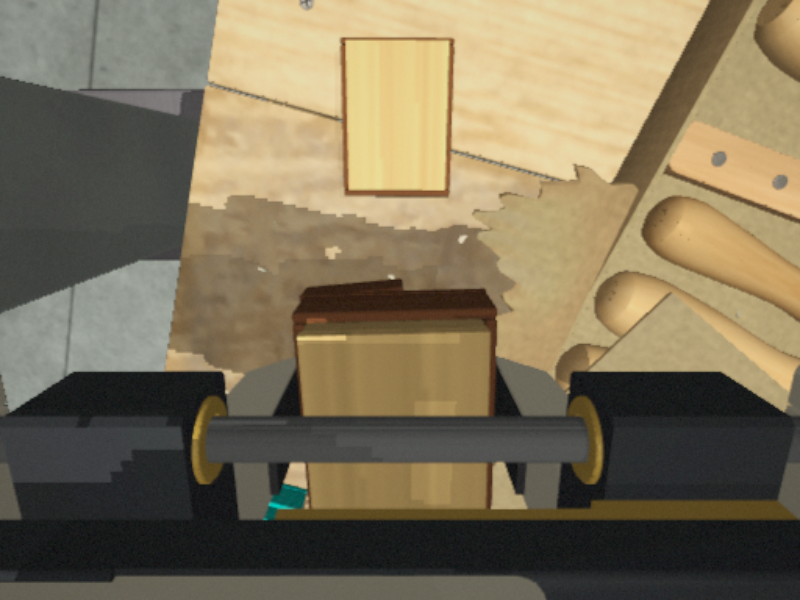

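The pile top's corners are (343,41), (452,41), (447,190) and (348,190). The held box's tray edge is (300,330)–(488,322), its lid rim far corners (295,322) and (495,318).

```bash
python3 - <<'E'
from h import *
import pickle
o,w=pickle.load(open("w6.pkl","rb"));k=.64
p=np.array(o["tcp_pos"]);R=Ro.from_euler("xyz",o["tool_rot"])
c=np.array([won(o,w,u*k,v*k,35.5) for u,v in((343,41),(452,41),(447,190),(348,190))]);print(c.round(1).tolist(),c.mean(0),"angle",np.arctan2(*(c[0]+c[1]-c[2]-c[3])[1::-1]))
print("tool",R.inv().apply(c-p).round(1).tolist())
for n,u,v,z in(("rimL",295,322,15.4),("rimR",495,318,15.4),("trayL",300,332,27),("trayR",488,324,27),("botL",303,290,-8.6),("botR",490,290,-8.6),("trayL2",308,505,27),("trayR2",490,505,27)):
    print(n,R.inv().apply(won(o,w,u*k,v*k,p[2]+z)-p).round(1))
E
```

```text
[[491.0, 90.8, 35.5], [548.0, 90.4, 35.5], [547.0, 14.4, 35.5], [491.1, 14.8, 35.5]] [519.31210093  52.60097083  35.5       ] angle 1.5648582885749835
tool [[135.8, -27.4, 129.9], [135.8, 29.6, 129.8], [59.8, 29.0, 129.9], [59.8, -26.9, 129.9]]
rimL [ 28.4 -30.1 -15.4]
rimR [ 29.6  30.2 -15.4]
trayL [ 29.2 -26.3 -27. ]
trayR [ 31.5  26.  -27. ]
botL [ 32.3 -31.8   8.6]
botR [32.3 32.9  8.6]
trayL2 [-27.5 -26.9 -27. ]
trayR2 [-27.5  29.6 -27. ]
```

```bash
python3 -m crank '[[0,0.9,0.04,0,0,0,0],[0,0.9,0,0,0,0,0],[0,0.9,0,0,0,0,0],[0,0.9,0,0,0,0,0],[0,0.7,0,0,0,0,0],[0,0,0,0,0,0,0],[0,0,0,0.8,0,0,0],[0,0,0,0.9,0,0,0],[0,0,0,0.9,0,0,0],[0,0,0,0.8,0,0,0],[0,0,0,0.6,0,0,0],[0,0,0,0.4,0,0,0],[0,0,0,0.1,0,0,0],[0,0,0,0,0,0,0],[0,0,0,0,0,0,0]]'
```

```text
time_s: 20.75
tcp_pos: [520.1, 62.7, 54.2]
tool_rot: [3.14, 0.0, 1.565]
wrist_force: [-0.3, 0.5, -1.7]
grip_width: 62.0
gripper_force: 29.8
```

```bash
python3 -m crank '[[0,0,0,0.15,0,0,0],[0,0,0,0.1,0,0,0],[0,0,0,0.04,0,0,0],[0,0,0,0,0,0,0]]'; python3 -m crank '[[0,0,0,0.04,0,0,0],[0,0,0,0,0,0,0]]';  python3 -m crank '[[0,0,0,0.04,0,0,0],[0,0,0,0,0,0,0]]'
```

```text
time_s: 21.15
tcp_pos: [519.4, 63.1, 46.1]
tool_rot: [-3.141, -0.0, 1.565]
wrist_force: [-0.7, -0.1, -2.4]
grip_width: 61.7
gripper_force: 29.8
time_s: 21.35
tcp_pos: [519.5, 63.0, 45.2]
tool_rot: [-3.142, -0.0, 1.565]
wrist_force: [-0.1, -0.2, -2.1]
grip_width: 62.1
gripper_force: 29.8
time_s: 21.55
tcp_pos: [519.6, 63.0, 44.6]
tool_rot: [3.141, -0.0, 1.565]
wrist_force: [-0.9, -0.0, 2.1]
grip_width: 61.9
gripper_force: 29.8
```

Contact: the force has changed sign. Release, rise and check.

```bash
python3 -m crank '[[100,0,0,0,0,0,0],[100,0,0,0,0,0,0],[100,0,0,0,0,0,0],[100,0,0,0,0,0,0],[100,0,0,0,0,0,0],[100,0,0,0,0,0,0],[100,0,0,0,0,0,0],[100,0,0,-0.4,0,0,0],[100,0,0,-0.8,0,0,0],[100,0,0,-0.8,0,0,0],[100,0,0,-0.8,0,0,0],[100,0,0,-0.8,0,0,0],[100,0,0,-0.8,0,0,0],[100,-0.8,0,-0.8,0,0,0],[100,-0.8,0,0,0,0,0],[100,-0.8,0,0,0,0,0],[100,-0.8,0,0,0,0,0],[100,0,0,0,0,0,0],[100,0,0,0,0,0,0]]'
python3 - <<'E'
from h import *
import pickle
o=ctrl.get_obs();im=ctrl.get_image("wrist");s=ctrl.get_image("scene");pickle.dump((o,im,s),open("w7.pkl","wb"))
b=cv2.resize(s["pixels"][120:240,150:310],(400,300),interpolation=3)
cv2.imwrite("pics/w7.png",np.hstack([cv2.resize(im["pixels"],(400,300)),b]))
E
```

```text
time_s: 23.45
tcp_pos: [519.0, -16.9, 174.7]
tool_rot: [3.141, -0.0, 1.564]
wrist_force: [-0.0, 0.5, 0.1]
grip_width: 92.2
gripper_force: 0.0
```

View pics/w7.png

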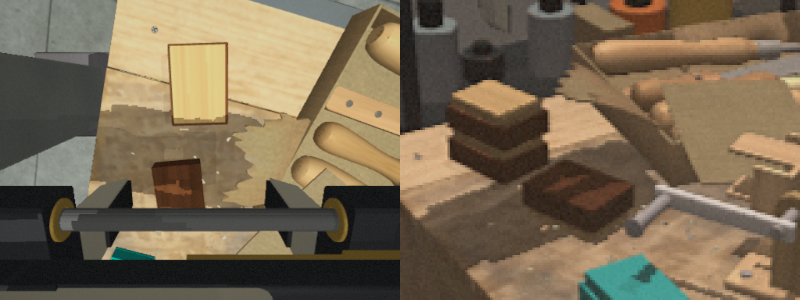

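The box stands squarely on the pile box, light tray up; its top corners are (169,45), (227,43), (228,122), (172,125). A numeric check, then hand in.

```bash
python3 - <<'E'
from h import *
import pickle
o,w,s=pickle.load(open("w7.pkl","rb"))
c=np.array([won(o,w,u*1.28,v*1.28,71) for u,v in((169,45),(227,43),(228,122),(172,125))])
m=c.mean(0);a=np.arctan2(*(c[0]+c[1]-c[2]-c[3])[1::-1]);print(m,a)
if np.hypot(m[0]-519.3,m[1]-52.6)<8 and abs(a-1.565)<.1: print(ctrl.sign_off())
E
```

```text
[520.88518457  53.72032592  71.        ] 1.590299551278583
the job is handed in; nothing more can be done
None
```

The box now stands lid-down with its lid on, squarely on the lid-down pile box (about 2 mm off centre, 0.025 rad off parallel by the wrist camera), and the job was handed in at about 23.5 s of the 58 s allowed; the sign-off returned no verdict.

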